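# Fit a stock-trolley wheel on its stub axle and push the retaining clip home

## Robot

A 6-joint arm with a two-finger parallel gripper is mounted at the origin on the work surface. World frame = base frame: x ahead of the robot, y to its left, z up, the work surface at z = 0. Lengths are in m, angles in rad, forces in N, time in s.
With the tool pointing down it reaches from about 0.425 to 0.925 m from the base axis. Payload 12.5 kg.
Tool frame: the origin (TCP) lies at the very end of the fingers, on their centre line; the grasp point (between the pads) lies 19 mm behind it; y points along the fingers, x is the direction in which the jaws open and shut, and the axes are right-handed (so a half turn about y gives the same grasp; the last joint's range is limited). The gripper opens to 85 mm and grips with 20 to 120 N. Pads are 22 mm wide; open, the fingers measure 114 mm over their backs; the gripper's body (76 mm by 85 mm) begins 54 mm behind the grasp point. The pads swing forward as they close: fully open they stand 13 mm farther back than shut.
Start: joints at [1.041, 0.491, 1.559, -0, 1.092, -0.106], TCP at [0.257, 0.57, 0.231] pointing down, gripper open.
Joint ranges: [-3.1, 3.1], [-0.84, 2.19], [0.05, 2.79], [-1.13, 4.28], [0.06, 2.93], [-2.69, 2.69]. Speed limits (rad/s): [2.22, 2.22, 2.79, 3.14, 3.14, 3.14].

## Interface

Orientations are given as a unit quaternion [w, x, y, z].
In Python, from station import read_state, capture, hand_in gives the robot as it stands. The module is installed in compiled form; this text tells all that it offers.
- The arm moves only by the tool play_rows, never from a script. Its argument "plan" is a list of rows, each an object of numbers: "fingers": the opening, from 0 (shut) to 1 (fully open); "x", "y", "z": the shift along the world's x, y, z in m; "rx", "ry", "rz": the turn, a rotation vector about the world's x, y, z in degrees. In form: [{"fingers": .., "x": .., "y": .., "z": .., "rx": .., "ry": .., "rz": ..}, ...]. A call has 1 to 20 rows; each row shifts and turns the commanded pose from where the row before left it; what a row does not reach is not made up. A row lasts 1/10 s, in which the tool goes at most 50 mm and 8.59 degrees, less where a joint would pass 70% of its speed; a pose out of reach is approached as far as the arm can. A call with a gripper value outside its range is refused whole. The fingers move at their own pace and stop on an object; the grip force is fixed at half the most. Time passes only in rows, so rows that do not move let the fingers close. It gives the time, the measured TCP pose, the force and the opening at its end, in the units of the state.
- read_state(): the state, without advancing time (a new reading comes with each control period).
- capture(name): name is "scene" or "top" or "wrist"; returns a dict with "img" (480x640x3 uint8, red, green, blue), "fx", "fy", "cx", "cy" (pixels), "k1" (the pictures are not rectified: a ray, as slopes to the right and down, at radius r is drawn at 1 + k1 r^2 times it, then the intrinsics apply), "camera_from_world" (4x4, takes a point from world to camera coordinates). Camera axes: x right, y up, looking along -z (the intrinsics and any distortion apply to the point x, -y, -z); pixel columns grow to the right and rows downward; lengths in m; the calibration is good to about 2 mm. A picture is of the moment at which its call begins. There is no depth.
- hand_in(): hands the job in, once; it reports no verdict.
The state is a dict: "clock": time; "joint_pos": joint angles; "joint_velocities": joint speeds; "effort": joint torques, N m; "tool_pos": TCP position; "tcp_rot": TCP orientation; "wrist_force": force on the tool from outside, world axes, zero at the start; "moment": the same for the moment, N m; "gripper_width": opening from 0.0 (shut) to 1.0 (fully open).
Only numpy, scipy, OpenCV 4.12 (cv2) and the standard library are available. Lean on these libraries where they do the work, as an engineer would, in place of code of your own. Each camera call takes 0.05 s, during which the arm holds its last target. There are 200 camera calls.

## Task

Put the big loose trolley wheel on the upright stub axle, all the way down on the lock nut, then slide the larger of the two horseshoe clips sideways, square on to the flats, into the groove just above the hub until it snaps shut behind them and sits fully home. Ease the clip in by feel, never force it, and leave everything else on the desk where it is.

Things in the scene. Friction and masses are not known exactly. Their poses are not given: they have to be found in the camera images.
- axle: trolley wheel mounting, does not move: dark steel plate 150 x 130 x 12 mm lying flat on 1 to 12 mm of flattened cardboard (a 200 x 180 mm sheet), a vertical stub axle 24 mm in diameter screwed into its centre and locked by a hexagon nut. Origin on the stub's axis at the plate's underside, z up. The round stub ends at 78 mm in a short cone; on it a 14 mm square for a spanner up to 86 mm.
- shoulder (a point): on the stub's axis, 24 mm over the plate's underside: the flat top of the lock nut (about 37 mm across), on which the wheel's hub must stand.
- groove (a point): on the stub's axis, 64 mm over the plate's underside, where the hub's top face lies once the wheel is down. The groove reaches from 1 mm below to 6.5 mm above this point. It is cut square: four flats, 17 mm across, parallel to the sides of the spanner square on the stub's end. How the stub and so the flats are turned about z differs each time and is not in this pose: see it or feel it.
- wheel: the big wheel, loose, lying flat, axis vertical, 0.35 to 0.6 kg: 125 mm across, black tyre, grey hub. Origin on the axis at the hub's underside. The hub is a tube, 38 mm outside, 26 mm bore, 0 to 40 mm high. Tyre from 46 to 62.5 mm radius, 4 to 36 mm high. Between them a flat web, top at 24 mm: grip the hub from above over its upper 14 mm.
- clip: the larger horseshoe clip, loose, spring steel, lying flat, 65 g, 40 mm wide, 43 mm long, 5 mm thick. Origin at the centre of its seat (on the stub's axis when home), on the underside; x to the open mouth, z up. Two springy straight arms, 18.4 mm apart, reach forward to x = 19 mm; the mouth, 29 mm wide at the tips, narrows to a neck of 14.6 mm between two lugs at x = 11 mm.
- clip_grip (a point): 11 mm over the clip's underside at x = -17 mm, where to take it: a solid bridge from x = -9 to -24 mm, 40 mm wide, 5 mm thick, and at its back (x = -19 to -24 mm) a thumb lip of the same width up to 22 mm high. Grip across the 40 mm from above.
- hub_face (a point): centre of the wheel's upper hub face, 40 mm over its underside. The clip slides level along this face into the groove, with 2.5 mm of room over it. It may come from any of the four sides of the square, within 0.1 rad of square on: then the lugs meet the square's corners 21 mm short of home, spread at a push of about 10 to 13 N, run along the flats at 2 to 4 N, and close behind it in the last 2 mm.
- clip_neck (a point): on the underside between the lugs. Turned off square, a light push stops short of home by 20.5 mm (0.2 rad off), 19.5 (0.4), 17.5 (0.6), 16 (0.75). If the flats lie anticlockwise of the clip, only its right (-y) lug is stopped and the push twists it clockwise: back off, turn it anticlockwise. Home, the bridge stops it, under 1 mm of play. Over 45 N on the axle, contacts added, bends it.
- old_wheel: a worn small wheel lying flat, black tyre and white hub, 75 mm across and 25 mm high; a bystander, leave it
- small_clip: a smaller horseshoe clip lying flat, same pattern as the right one but 28 mm wide, 30 mm long and 4 mm thick, lip 15 mm high: too small for this axle; a bystander, leave it
- spanner: an open-ended spanner 170 mm long lying flat, origin under its middle; a bystander, leave it
- mallet: a mallet lying on its side, 260 mm long with a black rubber head 85 x 50 mm; a bystander, leave it
- grease_tin: a flat closed tin, 68 mm across and 45 mm high; a bystander, leave it
- tape_roll: a roll of brown parcel tape lying flat, 96 mm across and 48 mm high; a bystander, leave it
- stapler: a black desk stapler, 135 mm long and 45 mm high; a bystander, leave it
- mug: a white mug, 80 mm across and 95 mm high, handle to the side; a bystander, leave it
There are look-alikes about, which are no part of the job. Leave any purple, red or yellow look-alike of the clip alone.

How it is judged:
On the way:
1. the wheel is on the stub axle, down on the lock nut (horizontal distance between wheel and axle below 0.003 m and z of wheel in the frame of axle between 0.0215 and 0.0265 m and angle between wheel's own z axis and vertical below 0.06 rad), for 0.2 s.
At the end, for the whole second after the job is handed in: Wheel upright on the stub (axis within 3 mm, hub within 2.5 mm of the nut's top, tilt under 0.06 rad); larger clip in the groove above the hub: seat centre within 2 mm of the stub's axis, underside 61 to 69 mm over the axle's origin, tilt under 0.15 rad; both released, at rest (all of step 1 and horizontal distance between clip and axle below 0.002 m and z of clip in the frame of axle between 0.061 and 0.069 m and angle between clip's own z axis and vertical below 0.15 rad and linear speed of each of clip, wheel below 0.01 m/s); the robot touches nothing.
It fails at once if the clip is forced: the load between clip and axle, all contacts added up, exceeds 45 N (contact force between clip and axle above 45 N).
It fails at once if another thing on the desk is moved by more than 20 mm (distance of any of old_wheel, small_clip, spanner, mallet, grease_tin, tape_roll, stapler, mug from where it was at the start of the episode above 0.02 m).
It also fails if it takes over 64 s, if anything falls off the work surface, if the arm or the gripper's body presses on something with over 40 N, if the wrist force passes 120 N, or if a joint passes its speed limit or range.

## Working session

There is one attempt and no reset: what is moved stays moved. The work goes in short steps, Python scripts to look and compute and a tool call to move; the robot and the scene stay as the last step left them, time stands still between calls to the robot, and variables do not carry over. Pictures are saved under pics/ and viewed, about 8 in all and at most 12, crops included, and the job is handed in when it is done.

Besides the shell and the picture viewer there is one more tool, called after ">>>" as name(argument=value, ...), one argument or row to a line, values as JSON. play_rows: Moves the arm, as the interface text tells. Its arguments: {"type":"object","properties":{"plan":{"type":"array"}},"required":["plan"]}

```bash
mkdir -p pics; cat > h.py <<'E'
import numpy as np, cv2
from station import read_state, capture
def snap(cam,fn):
    c=capture(cam); cv2.imwrite('pics/'+fn+'.png',c['img'][:,:,::-1])
    np.savez('pics/'+fn+'.npz',**c); return c
def load(fn): return dict(np.load('pics/'+fn+'.npz'))
def ray(c,u,v):
    xd=np.array([(u-c['cx'])/c['fx'],(v-c['cy'])/c['fy']]); x=xd.copy()
    for _ in range(30): x=xd/(1+c['k1']*(x@x))
    M=c['camera_from_world']; R=M[:3,:3]
    return -R.T@M[:3,3], R.T@np.array([x[0],-x[1],-1])
def at(c,u,v,z):
    o,d=ray(c,u,v); return o+d*(z-o[2])/d[2]
def proj(c,P):
    M=c['camera_from_world']; p=M[:3,:3]@np.asarray(P)+M[:3,3]
    x=np.array([p[0],-p[1]])/-p[2]; x=x*(1+c['k1']*(x@x))
    return np.array([c['cx']+c['fx']*x[0],c['cy']+c['fy']*x[1]])
E
python3 - <<'E'
from h import *
for n in('top','scene'):
    c=snap(n,n+'0'); M=c['camera_from_world']; print(n,c['fx'],c['k1'],-M[:3,:3].T@M[:3,3])
print(read_state())
E
```

```text
top 537.9945069699716 -0.15409580478566753 [0.42414885 0.06341328 1.40946462]
scene 450.50715367605903 -0.022379739738733796 [1.27943653 0.46226115 0.58094243]
{'clock': 0.1, 'joint_pos': array([ 1.04142171e+00,  4.91483346e-01,  1.55936863e+00, -1.54888132e-05,
        1.09166092e+00, -1.05623728e-01]), 'joint_velocities': array([-0.00165955, -0.00156442, -0.00113562,  0.00137407, -0.00011439,
        0.00056784]), 'effort': array([ 5.02096256e-03, -6.19434500e+01, -2.62031418e+01, -1.44180655e-05,
        2.71519355e-03, -9.49303313e-06]), 'tool_pos': array([0.25689379, 0.56956645, 0.23080291]), 'tcp_rot': array([-0.5938135 ,  0.59411565,  0.38338612, -0.38396251]), 'wrist_force': array([-0.23705385, -0.29478611, -0.05946765]), 'moment': array([-0.04481582, -0.00672296,  0.00236192]), 'gripper_width': 1.0025543802724624}
```

View pics/top0.png

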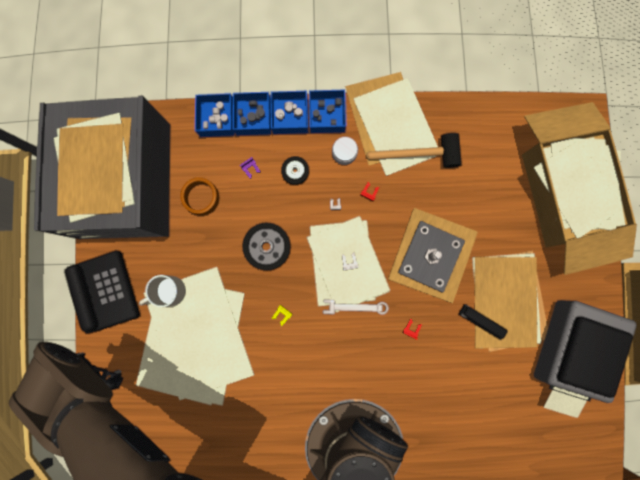

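View pics/scene0.png

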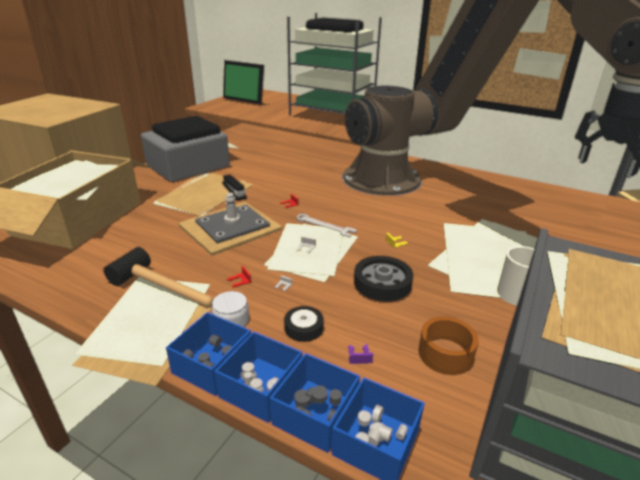

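The top picture shows the big wheel at about (266,246), the axle plate at (434,255), and two steel clips. The one at (349,263) on paper is clearly larger than the one at (335,204). Purple (250,168), yellow (282,316) and red (369,191), (412,328) are look-alikes. The larger steel clip fits; I'll confirm it in an enlarged crop.

```bash
python3 - <<'E'
from h import *
c=load('top0'); im=c['img'][:,:,::-1]
a=cv2.resize(im[190:290,320:400],None,fx=5,fy=5,interpolation=cv2.INTER_CUBIC)
b=cv2.resize(im[205:305,390:470],None,fx=5,fy=5,interpolation=cv2.INTER_CUBIC)
cv2.imwrite('pics/crop0.png',np.hstack([a[:, :],b])) # 800x500
# wheel: dark tyre blob
g=cv2.cvtColor(np.ascontiguousarray(im),cv2.COLOR_BGR2GRAY); m=np.zeros_like(g); m[210:285,230:302]=(g[210:285,230:302]<75)
cs,_=cv2.findContours(m,cv2.RETR_EXTERNAL,cv2.CHAIN_APPROX_NONE); k=max(cs,key=cv2.contourArea)
e=cv2.fitEllipse(k); print('wheel',e, at(c,*e[0],.030), )
for n,(u,v,z) in dict(clip=(349,263,.01),small=(335,204,.01),axletop=(433,255,.09)).items(): print(n,at(c,u,v,z))
E
```

```text
wheel ((266.1275939941406, 246.24606323242188), (47.28141784667969, 47.834346771240234), 128.5075225830078) [0.5319168  0.21508124 0.03      ]
clip [0.4847242  0.00189134 0.01      ]
small [0.64051627 0.03445497 0.01      ]
axletop [ 0.4959655  -0.20255865  0.09      ]
```

View pics/crop0.png

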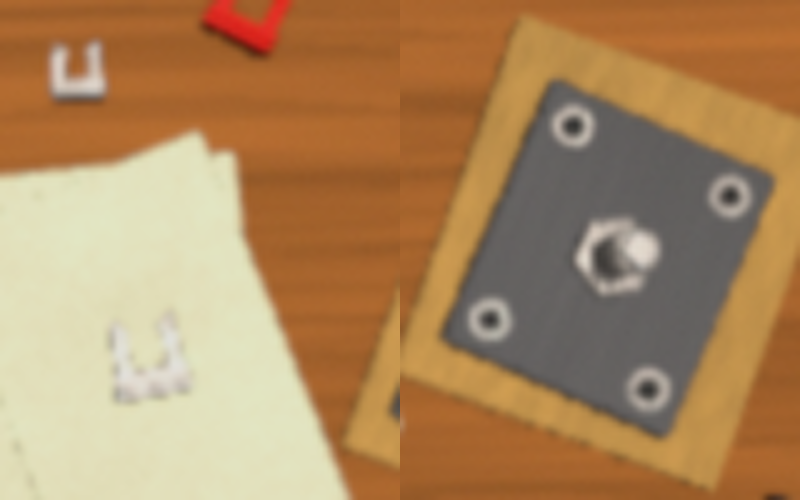

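Confirmed: the steel clip at (350,264) on the paper is ~40 mm wide with its mouth toward +x. The one at (335,204) is the ~28 mm small clip. The axle plate's centre is near (432,256). Now over the wheel for a close look.

>>> play_rows(
  plan=[
    {"fingers":1,"x":0.023,"y":-0.03,"z":0.005},
    {"fingers":1,"x":0.023,"y":-0.03,"z":0.005},
    {"fingers":1,"x":0.023,"y":-0.03,"z":0.005},
    {"fingers":1,"x":0.023,"y":-0.03,"z":0.005},
    {"fingers":1,"x":0.023,"y":-0.03},
    {"fingers":1,"x":0.023,"y":-0.03},
    {"fingers":1,"x":0.023,"y":-0.03},
    {"fingers":1,"x":0.023,"y":-0.03},
    {"fingers":1,"x":0.023,"y":-0.03},
    {"fingers":1,"x":0.023,"y":-0.03},
    {"fingers":1,"x":0.023,"y":-0.03},
    {"fingers":1,"x":0.022,"y":-0.025},
    {"fingers":1},
    {"fingers":1},
    {"fingers":1},
  ],
)

```text
$.plan[0]: bad value
```

```bash
python3 - <<'E'
from h import *
from scipy.spatial.transform import Rotation as R
s=read_state(); q=s['tcp_rot']; print(R.from_quat(q[[1,2,3,0]]).as_matrix().round(3)); print(s['clock'],s['tool_pos'],s['joint_pos'])
c=snap('wrist','w0'); M=c['camera_from_world']; print(-M[:3,:3].T@M[:3,3],M[:3,:3].round(3),c['fx'],c['k1'])
print(proj(c,[.532,.215,.04]))
E
```

```text
[[ 0.411 -0.    -0.912]
 [ 0.912 -0.001  0.411]
 [-0.001 -1.     0.   ]]
0.1 [0.25689379 0.56956645 0.23080291] [ 1.04142171e+00  4.91483346e-01  1.55936863e+00 -1.54888132e-05
  1.09166092e+00 -1.05623728e-01]
[0.18408741 0.60279325 0.37304405] [[ 0.412  0.911 -0.002]
 [-0.867  0.391 -0.31 ]
 [-0.282  0.129  0.951]] 391.61215273858795 0.0037578625514896216
[140.29721213 541.21188751]
```

View pics/w0.png

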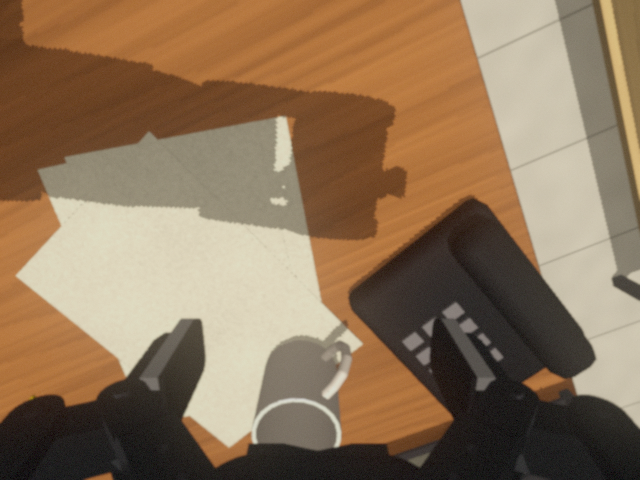

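Refused as rows need all seven keys (and that picture only showed the start view: mug, phone). Repeat in full form.

>>> play_rows(
  plan=[
    {"fingers":1,"x":0.023,"y":-0.03,"z":0.005,"rx":0,"ry":0,"rz":0},
    {"fingers":1,"x":0.023,"y":-0.03,"z":0.005,"rx":0,"ry":0,"rz":0},
    {"fingers":1,"x":0.023,"y":-0.03,"z":0.005,"rx":0,"ry":0,"rz":0},
    {"fingers":1,"x":0.023,"y":-0.03,"z":0.005,"rx":0,"ry":0,"rz":0},
    {"fingers":1,"x":0.023,"y":-0.03,"z":0,"rx":0,"ry":0,"rz":0},
    {"fingers":1,"x":0.023,"y":-0.03,"z":0,"rx":0,"ry":0,"rz":0},
    {"fingers":1,"x":0.023,"y":-0.03,"z":0,"rx":0,"ry":0,"rz":0},
    {"fingers":1,"x":0.023,"y":-0.03,"z":0,"rx":0,"ry":0,"rz":0},
    {"fingers":1,"x":0.023,"y":-0.03,"z":0,"rx":0,"ry":0,"rz":0},
    {"fingers":1,"x":0.023,"y":-0.03,"z":0,"rx":0,"ry":0,"rz":0},
    {"fingers":0.6,"x":0.02,"y":-0.03,"z":0,"rx":0,"ry":0,"rz":0},
    {"fingers":0.6,"x":0.02,"y":-0.025,"z":0,"rx":0,"ry":0,"rz":0},
    {"fingers":0.6,"x":0,"y":0,"z":0,"rx":0,"ry":0,"rz":0},
    {"fingers":0.6,"x":0,"y":0,"z":0,"rx":0,"ry":0,"rz":0},
  ],
)

```text
clock: 1.55
tool_pos: [0.527, 0.2143, 0.251]
tcp_rot: [0.594, -0.594, -0.383, 0.383]
wrist_force: [-0.6, -0.6, 0.4]
gripper_width: 0.601
```

```bash
python3 - <<'E'
from h import *
s=read_state(); print(s['clock'],s['tool_pos'],s['joint_pos'],s['gripper_width'])
c=snap('wrist','w1'); print(proj(c,[.532,.215,.04]))
E
```

```text
1.55 [0.52701661 0.21432345 0.25099492] [ 2.70056308e-01  3.91488967e-01  1.67355825e+00  2.44687523e-04
  1.07723702e+00 -8.75537069e-01] 0.6014844145144322
[320.35810689 213.88400776]
```

View pics/w1.png

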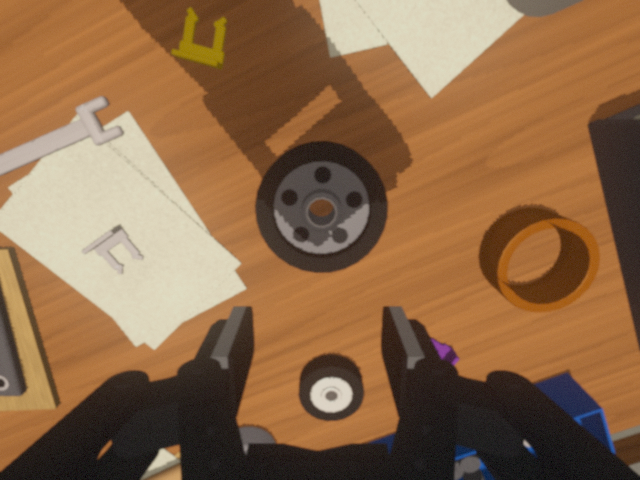

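The wrist picture shows the wheel's bore at about (322,209), the clip at (115,250), the yellow look-alike at (200,38). Next, view the axle from the same relative pose so calibration errors cancel.

>>> play_rows(
  plan=[
    {"fingers":0.6,"x":-0.003,"y":-0.035,"z":0,"rx":0,"ry":0,"rz":0},
    {"fingers":0.6,"x":-0.003,"y":-0.035,"z":0,"rx":0,"ry":0,"rz":0},
    {"fingers":0.6,"x":-0.003,"y":-0.035,"z":0,"rx":0,"ry":0,"rz":0},
    {"fingers":0.6,"x":-0.003,"y":-0.035,"z":0,"rx":0,"ry":0,"rz":0},
    {"fingers":0.6,"x":-0.003,"y":-0.035,"z":0,"rx":0,"ry":0,"rz":0},
    {"fingers":0.6,"x":-0.003,"y":-0.035,"z":0,"rx":0,"ry":0,"rz":0},
    {"fingers":0.6,"x":-0.003,"y":-0.035,"z":0,"rx":0,"ry":0,"rz":0},
    {"fingers":0.6,"x":-0.003,"y":-0.035,"z":0,"rx":0,"ry":0,"rz":0},
    {"fingers":0.6,"x":-0.003,"y":-0.035,"z":0,"rx":0,"ry":0,"rz":0},
    {"fingers":0.6,"x":-0.003,"y":-0.035,"z":0,"rx":0,"ry":0,"rz":0},
    {"fingers":0.6,"x":-0.003,"y":-0.035,"z":0,"rx":0,"ry":0,"rz":0},
    {"fingers":0.6,"x":-0.003,"y":-0.032,"z":0,"rx":0,"ry":0,"rz":0},
    {"fingers":0.6,"x":0,"y":0,"z":0,"rx":0,"ry":0,"rz":0},
    {"fingers":0.6,"x":0,"y":0,"z":0,"rx":0,"ry":0,"rz":0},
  ],
)

```text
clock: 3.0
tool_pos: [0.4909, -0.2016, 0.2512]
tcp_rot: [0.594, -0.594, -0.384, 0.384]
wrist_force: [0.2, 0.4, -0.1]
gripper_width: 0.601
```

```bash
python3 - <<'E'
from h import *
s=read_state(); print(s['clock'],s['tool_pos'],s['joint_pos'])
c=snap('wrist','w2'); p=proj(c,[.494,-.203,.06]); print(p)
x,y=np.clip(p.astype(int)-[50,60],0,None)
im=c['img'][:,:,::-1]
b=cv2.resize(im[y:y+120,x:x+100],None,fx=4,fy=4,interpolation=cv2.INTER_CUBIC)
w=load('w1')['img'][140:280,250:395,::-1]
w=cv2.resize(w,(400,386),interpolation=cv2.INTER_CUBIC)
o=np.zeros((480,800,3),np.uint8);o[:b.shape[0],:b.shape[1]]=b;o[:386,400:]=w
cv2.imwrite('pics/crop2.png',o); print(x,y)
E
```

```text
3.0 [ 0.49094927 -0.20161782  0.25124996] [-5.14305835e-01  3.35836049e-01  1.76288079e+00  3.51735835e-04
  1.04326608e+00 -1.66133653e+00]
[317.32048543 218.07644492]
267 158
```

View pics/crop2.png

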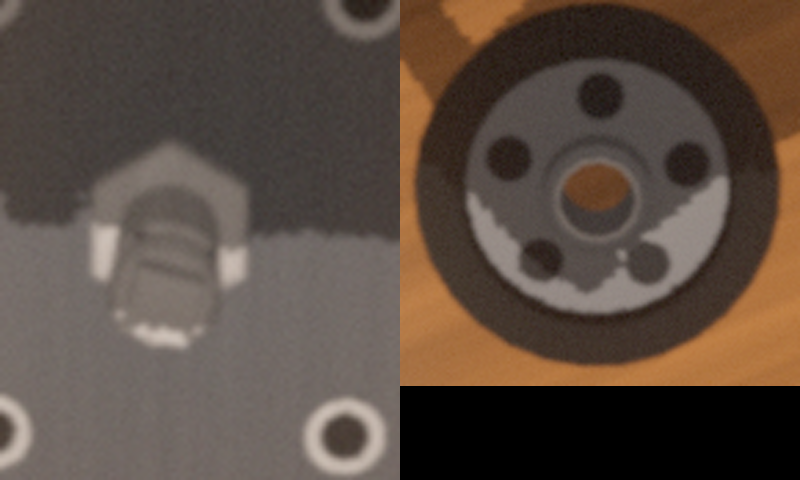

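The crop shows the wheel's bore at about (598,190) in the right half. The stub at left with its top lies near (165,290), but the square's turn is not clear. Closer look from more overhead.

>>> play_rows(
  plan=[
    {"fingers":0.6,"x":0.015,"y":-0.007,"z":-0.03,"rx":0,"ry":0,"rz":0},
    {"fingers":0.6,"x":0.015,"y":-0.007,"z":-0.03,"rx":0,"ry":0,"rz":0},
    {"fingers":0.6,"x":0.015,"y":-0.006,"z":-0.03,"rx":0,"ry":0,"rz":0},
    {"fingers":0.6,"x":0,"y":0,"z":-0.03,"rx":0,"ry":0,"rz":0},
    {"fingers":0.6,"x":0,"y":0,"z":0,"rx":0,"ry":0,"rz":0},
    {"fingers":0.6,"x":0,"y":0,"z":0,"rx":0,"ry":0,"rz":0},
  ],
)

```text
clock: 3.65
tool_pos: [0.5362, -0.2211, 0.1319]
tcp_rot: [0.594, -0.593, -0.384, 0.384]
wrist_force: [-0.1, 0.3, 0.3]
gripper_width: 0.6
```

```bash
python3 - <<'E'
from h import *
s=read_state(); print(s['clock'],s['tool_pos'])
c=snap('wrist','w3'); p=proj(c,[.494,-.203,.09]); print(p)
x,y=np.clip(p.astype(int)-[80,75],0,None)
im=c['img'][:,:,::-1]
b=cv2.resize(im[y:y+150,x:x+160],None,fx=4,fy=4,interpolation=cv2.INTER_CUBIC)
b=cv2.createCLAHE(3,(4,4)).apply(cv2.cvtColor(b,cv2.COLOR_BGR2GRAY))
cv2.imwrite('pics/crop3.png',b); print(x,y)
E
```

```text
3.65 [ 0.5362394  -0.22111483  0.13186233]
[315.52428621 193.49267584]
235 118
```

View pics/crop3.png

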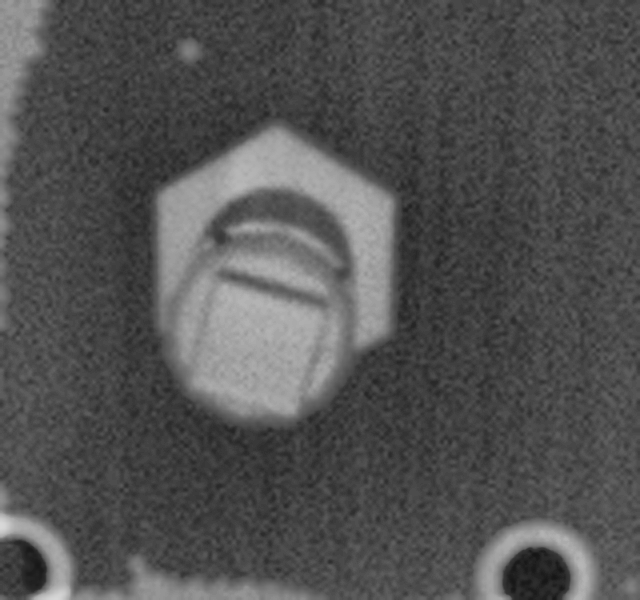

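The crop clearly shows the spanner square with corners near (225,275), (325,300), (300,415), (192,388), and the nut centred near (275,265).

```bash
python3 - <<'E'
from h import *
c=load('w3'); f=lambda p:(235+p[0]/4,118+p[1]/4)
sq=[(222,273),(328,301),(300,416),(191,388)]
for t in(.001,.004,.008,.012):
    S=np.array([at(c,*f(p),.086+t) for p in sq]); H=at(c,*f((275,265)),.024+t)
    e=np.roll(S,-1,0)-S; a=np.degrees(np.arctan2(e[:,1],e[:,0]))
    print(t,S.mean(0)[:2].round(4),H[:2].round(4),(np.linalg.norm(e,axis=1)*1e3).round(1),a.round(1),np.mean([(x+45)%90-45 for x in a]).round(1))
    print('   cyl',at(c,*f((262,330)),.0775+t)[:2].round(4))
# wheel
c=load('w1'); k=400/145
print('bore',at(c,250+598/k,140+200/k,.04),at(c,250+597/k,140+192/k,.04))
im=c['img']; g=cv2.cvtColor(im,cv2.COLOR_RGB2GRAY)
for p in [(597,192)]: print(250+p[0]/k)
# tyre outline: crop ellipse left 416 right 778(-400) top 2 bottom 366
print('tyre', at(c,250+(597-400)/k,140+184/k,.03))
print('bore*',at(c,250+(598-400)/k,140+200/k,.04))
E
```

```text
0.001 [ 0.4962 -0.2123] [ 0.4963 -0.2126] [13.1 14.7 13.8 14.7] [  50.9  -37.8 -129.1  139.6] -39.1
   cyl [ 0.496  -0.2123]
0.004 [ 0.4957 -0.2119] [ 0.4959 -0.2123] [12.9 14.5 13.6 14.5] [  50.9  -37.8 -129.1  139.6] -39.1
   cyl [ 0.4955 -0.212 ]
0.008 [ 0.495  -0.2114] [ 0.4954 -0.2119] [12.6 14.1 13.3 14.2] [  50.9  -37.8 -129.1  139.6] -39.1
   cyl [ 0.4949 -0.2115]
0.012 [ 0.4943 -0.2109] [ 0.4949 -0.2115] [12.4 13.8 13.  13.8] [  50.9  -37.8 -129.1  139.6] -39.1
   cyl [ 0.4942 -0.211 ]
bore [0.586609   0.33852759 0.04      ] [0.58385062 0.33905908 0.04      ]
466.4125
tyre [0.5282694  0.21784563 0.03      ]
bore* [0.53134671 0.21672973 0.04      ]
```

```bash
python3 - <<'E'
from h import *
c=load('w2')
for t in(.002,.006): print('hex w2',at(c,267+170/4,158+225/4,.024+t)[:2],'sq', at(c,267+165/4,158+310/4,.086+t)[:2])
c=load('w1'); im=c['img']; g=cv2.GaussianBlur(cv2.cvtColor(im,cv2.COLOR_RGB2GRAY),(3,3),0)
# model check: tyre top inner/outer & hub rings; search xy maximizing radial gradient on ring edges
from scipy.optimize import minimize
gx=cv2.magnitude(cv2.Sobel(g,cv2.CV_32F,1,0),cv2.Sobel(g,cv2.CV_32F,0,1))
th=np.linspace(0,2*np.pi,120)
def sc(x,y,R,z):
    P=np.array([proj(c,[x+R*np.cos(a),y+R*np.sin(a),z]) for a in th]).astype(np.float32)
    return cv2.remap(gx,P[:,0],P[:,1],cv2.INTER_LINEAR).mean()
for name,R,z in(('hubtop',.019,.04),('bore',.013,.04),('tyreinner',.046,.036)):
    best=max(((sc(x,y,R,z),x,y) for x in np.arange(.524,.538,.001) for y in np.arange(.209,.224,.001)))
    print(name,best)
E
```

```text
hex w2 [ 0.49518932 -0.21180723] sq [ 0.49787071 -0.21283879]
hex w2 [ 0.49435039 -0.21133645] sq [ 0.49682642 -0.21225896]
hubtop (np.float32(54.862617), np.float64(0.532), np.float64(0.224))
bore (np.float32(65.643234), np.float64(0.529), np.float64(0.217))
tyreinner (np.float32(100.11757), np.float64(0.526), np.float64(0.218))
```

>>> play_rows(
  plan=[
    {"fingers":0.6,"x":0,"y":0.034,"z":0.02,"rx":0,"ry":0,"rz":0},
    {"fingers":0.6,"x":0,"y":0.034,"z":0,"rx":0,"ry":0,"rz":0},
    {"fingers":0.6,"x":-0.001,"y":0.034,"z":0,"rx":0,"ry":0,"rz":0},
    {"fingers":0.6,"x":-0.001,"y":0.034,"z":0,"rx":0,"ry":0,"rz":0},
    {"fingers":0.6,"x":-0.001,"y":0.034,"z":0,"rx":0,"ry":0,"rz":0},
    {"fingers":0.6,"x":-0.001,"y":0.034,"z":0,"rx":0,"ry":0,"rz":0},
    {"fingers":0.6,"x":-0.001,"y":0.034,"z":0,"rx":0,"ry":0,"rz":0},
    {"fingers":0.6,"x":-0.001,"y":0.034,"z":0,"rx":0,"ry":0,"rz":0},
    {"fingers":0.6,"x":-0.001,"y":0.034,"z":0,"rx":0,"ry":0,"rz":0},
    {"fingers":0.6,"x":0,"y":0.034,"z":0,"rx":0,"ry":0,"rz":0},
    {"fingers":0.6,"x":0,"y":0.034,"z":0,"rx":0,"ry":0,"rz":0},
    {"fingers":0.6,"x":0,"y":0.034,"z":0,"rx":0,"ry":0,"rz":0},
    {"fingers":0.6,"x":0,"y":0.03,"z":0,"rx":0,"ry":0,"rz":0},
    {"fingers":0.6,"x":0,"y":0,"z":0,"rx":0,"ry":0,"rz":0},
    {"fingers":0.6,"x":0,"y":0,"z":0,"rx":0,"ry":0,"rz":0},
  ],
)

```text
clock: 5.2
tool_pos: [0.5289, 0.2163, 0.1529]
tcp_rot: [-0.593, 0.594, 0.385, -0.383]
wrist_force: [0.7, 0.0, -0.0]
gripper_width: 0.6
```

```bash
cat > wh.py <<'E'
from h import *
def fit(c,rings,x0,y0,d=.006,st=.0005):
    g=cv2.GaussianBlur(cv2.cvtColor(c['img'],cv2.COLOR_RGB2GRAY),(3,3),0)
    gx=cv2.magnitude(cv2.Sobel(g,cv2.CV_32F,1,0),cv2.Sobel(g,cv2.CV_32F,0,1))
    th=np.linspace(0,2*np.pi,90); r=[]
    for R,z in rings:
        B=(-1,)
        for x in np.arange(x0-d,x0+d,st):
            for y in np.arange(y0-d,y0+d,st):
                P=np.array([proj(c,[x+R*np.cos(a),y+R*np.sin(a),z]) for a in th]).astype(np.float32)
                B=max(B,(float(cv2.remap(gx,P[:,0],P[:,1],cv2.INTER_LINEAR).mean()),round(x,4),round(y,4)))
        r.append((R,B))
    return r
E
python3 - <<'E'
from wh import *
s=read_state(); print(s['clock'],s['tool_pos'],s['gripper_width'])
c=snap('wrist','w4')
for r in fit(c,[(.013,.04),(.019,.04),(.046,.036)],.529,.217): print(r)
cv2.imwrite('pics/crop4.png',cv2.resize(c['img'][120:480,120:520,::-1],None,fx=1.6,fy=1.6))
p=proj(c,[.529,.217,.04]);print(p, proj(c,s['tool_pos']))
E
```

```text
5.2 [0.52894263 0.21628484 0.15286011] 0.5998779379370253
(0.013, (80.02999114990234, np.float64(0.5295), np.float64(0.217)))
(0.019, (51.046875, np.float64(0.534), np.float64(0.223)))
(0.046, (80.90341186523438, np.float64(0.5245), np.float64(0.219)))
[318.06965006 240.49649467] [317.11061506 323.78086315]
```

View pics/crop4.png

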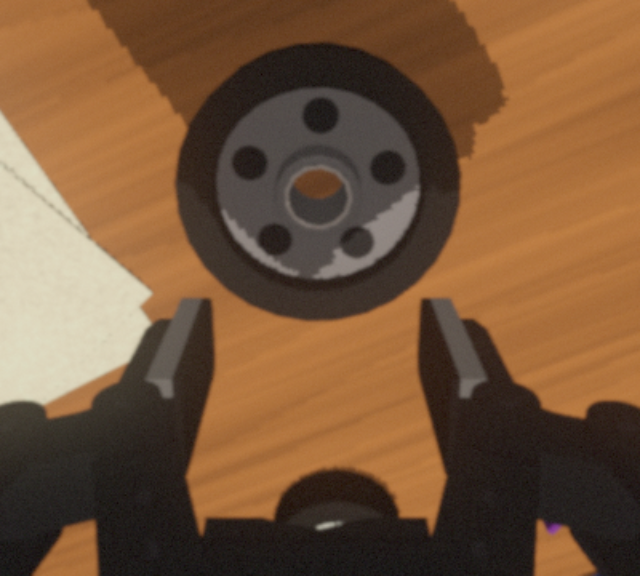

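The bore is centred at crop (319,193), i.e. (0.5295, 0.217), well centred between the fingers. Descend and grip.

>>> play_rows(
  plan=[
    {"fingers":0.6,"x":0.0005,"y":0.0007,"z":-0.035,"rx":0,"ry":0,"rz":0},
    {"fingers":0.6,"x":0,"y":0,"z":-0.035,"rx":0,"ry":0,"rz":0},
    {"fingers":0.6,"x":0,"y":0,"z":-0.035,"rx":0,"ry":0,"rz":0},
    {"fingers":0.6,"x":0,"y":0,"z":-0.016,"rx":0,"ry":0,"rz":0},
    {"fingers":0.6,"x":0,"y":0,"z":-0.006,"rx":0,"ry":0,"rz":0},
    {"fingers":0.6,"x":0,"y":0,"z":0,"rx":0,"ry":0,"rz":0},
    {"fingers":0.3,"x":0,"y":0,"z":0,"rx":0,"ry":0,"rz":0},
    {"fingers":0.3,"x":0,"y":0,"z":0,"rx":0,"ry":0,"rz":0},
    {"fingers":0,"x":0,"y":0,"z":0,"rx":0,"ry":0,"rz":0},
    {"fingers":0,"x":0,"y":0,"z":0,"rx":0,"ry":0,"rz":0},
    {"fingers":0,"x":0,"y":0,"z":0,"rx":0,"ry":0,"rz":0},
  ],
)

```text
clock: 6.35
tool_pos: [0.5303, 0.2163, 0.026]
tcp_rot: [-0.594, 0.594, 0.385, -0.383]
wrist_force: [-0.1, -3.3, 7.5]
gripper_width: 0.418
```

>>> play_rows(
  plan=[
    {"fingers":0,"x":0,"y":0,"z":0.01,"rx":0,"ry":0,"rz":0},
    {"fingers":0,"x":0,"y":0,"z":0.02,"rx":0,"ry":0,"rz":0},
    {"fingers":0,"x":0,"y":0,"z":0.035,"rx":0,"ry":0,"rz":0},
    {"fingers":0,"x":0,"y":0,"z":0.035,"rx":0,"ry":0,"rz":0},
    {"fingers":0,"x":0,"y":0,"z":0.03,"rx":0,"ry":0,"rz":0},
    {"fingers":0,"x":0,"y":0,"z":0.015,"rx":0,"ry":0,"rz":0},
    {"fingers":0,"x":0,"y":0,"z":0,"rx":0,"ry":0,"rz":0},
    {"fingers":0,"x":0,"y":0,"z":0,"rx":0,"ry":0,"rz":0},
  ],
)

```text
clock: 7.15
tool_pos: [0.5291, 0.2163, 0.1693]
tcp_rot: [0.594, -0.594, -0.384, 0.384]
wrist_force: [-0.5, 0.5, -4.2]
gripper_width: 0.418
```

```bash
python3 - <<'E'
from wh import *
s=read_state(); p=s['tool_pos']; print(s['clock'],p,s['gripper_width'],s['wrist_force'],s['moment'])
c=snap('wrist','w5')
for r in fit(c,[(.013,p[2]+.014),(.0625,p[2]+.008)],p[0],p[1]): print(r)
b=c['img'][200:440,160:480,::-1].copy(); cv2.imwrite('pics/crop5.png',cv2.resize(b,None,fx=2.5,fy=2.5,interpolation=cv2.INTER_CUBIC))
print(proj(c,p+[0,0,.014]))
E
```

```text
7.15 [0.52907327 0.21632609 0.1692864 ] 0.41757870701547073 [-0.45714588  0.45544944 -4.21125891] [-0.07438319  0.00721905 -0.00335054]
(0.013, (87.81432342529297, np.float64(0.5281), np.float64(0.2163)))
(0.0625, (79.80784606933594, np.float64(0.5301), np.float64(0.2158)))
[317.05238072 342.58262416]
```

View pics/crop5.png

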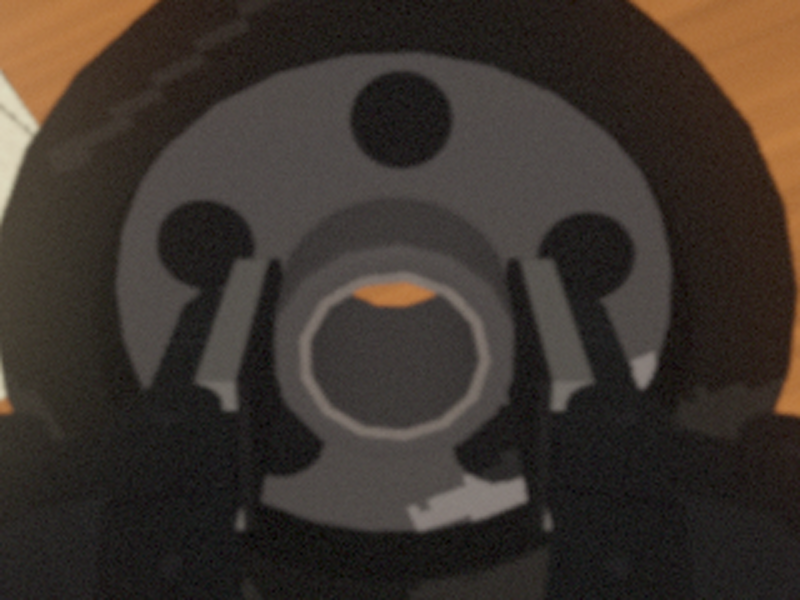

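Bore ring at crop (395,355): wheel held ~1 mm off the TCP (−x), consistent with pre-grasp. Carry it over the stub.

>>> play_rows(
  plan=[
    {"fingers":0,"x":-0.001,"y":-0.015,"z":0,"rx":0,"ry":0,"rz":0},
    {"fingers":0,"x":-0.0023,"y":-0.03,"z":0,"rx":0,"ry":0,"rz":0},
    {"fingers":0,"x":-0.0023,"y":-0.033,"z":0,"rx":0,"ry":0,"rz":0},
    {"fingers":0,"x":-0.0023,"y":-0.033,"z":0,"rx":0,"ry":0,"rz":0},
    {"fingers":0,"x":-0.0023,"y":-0.033,"z":0,"rx":0,"ry":0,"rz":0},
    {"fingers":0,"x":-0.0023,"y":-0.033,"z":0,"rx":0,"ry":0,"rz":0},
    {"fingers":0,"x":-0.0023,"y":-0.033,"z":0,"rx":0,"ry":0,"rz":0},
    {"fingers":0,"x":-0.0023,"y":-0.033,"z":0,"rx":0,"ry":0,"rz":0},
    {"fingers":0,"x":-0.0023,"y":-0.033,"z":0,"rx":0,"ry":0,"rz":0},
    {"fingers":0,"x":-0.0023,"y":-0.033,"z":0,"rx":0,"ry":0,"rz":0},
    {"fingers":0,"x":-0.0023,"y":-0.033,"z":0,"rx":0,"ry":0,"rz":0},
    {"fingers":0,"x":-0.0023,"y":-0.033,"z":0,"rx":0,"ry":0,"rz":0},
    {"fingers":0,"x":-0.0023,"y":-0.033,"z":0,"rx":0,"ry":0,"rz":0},
    {"fingers":0,"x":-0.0023,"y":-0.03,"z":0,"rx":0,"ry":0,"rz":0},
    {"fingers":0,"x":-0.0015,"y":-0.02,"z":0,"rx":0,"ry":0,"rz":0},
    {"fingers":0,"x":0,"y":0,"z":0,"rx":0,"ry":0,"rz":0},
    {"fingers":0,"x":0,"y":0,"z":0,"rx":0,"ry":0,"rz":0},
  ],
)

```text
clock: 8.9
tool_pos: [0.4962, -0.2418, 0.1684]
tcp_rot: [0.595, -0.594, -0.383, 0.384]
wrist_force: [0.9, 1.0, -4.0]
gripper_width: 0.418
```

```bash
python3 - <<'E'
from wh import *
s=read_state(); p=s['tool_pos']; print(s['clock'],p,s['wrist_force'],s['moment'])
c=snap('wrist','w6')
for r in fit(c,[(.013,p[2]+.014)],p[0],p[1]): print(r)
E
```

```text
8.9 [ 0.49618378 -0.24184655  0.16837759] [ 0.93346864  0.95803032 -3.99495166] [ 0.01792078  0.02925507 -0.03414287]
(0.013, (88.96318054199219, np.float64(0.4957), np.float64(-0.2413)))
```

>>> play_rows(
  plan=[
    {"fingers":0,"x":0,"y":0.015,"z":0,"rx":0,"ry":0,"rz":0},
    {"fingers":0,"x":0,"y":0.0142,"z":0,"rx":0,"ry":0,"rz":0},
    {"fingers":0,"x":0,"y":0,"z":-0.018,"rx":0,"ry":0,"rz":0},
    {"fingers":0,"x":0,"y":0,"z":-0.02,"rx":0,"ry":0,"rz":0},
    {"fingers":0,"x":0,"y":0,"z":0,"rx":0,"ry":0,"rz":0},
    {"fingers":0,"x":0,"y":0,"z":-0.005,"rx":0,"ry":0,"rz":0},
    {"fingers":0,"x":0,"y":0,"z":-0.005,"rx":0,"ry":0,"rz":0},
    {"fingers":0,"x":0,"y":0,"z":-0.005,"rx":0,"ry":0,"rz":0},
    {"fingers":0,"x":0,"y":0,"z":-0.003,"rx":0,"ry":0,"rz":0},
    {"fingers":0,"x":0,"y":0,"z":0,"rx":0,"ry":0,"rz":0},
  ],
)

```text
clock: 9.95
tool_pos: [0.497, -0.2124, 0.1131]
tcp_rot: [0.594, -0.594, -0.384, 0.384]
wrist_force: [-0.3, -0.6, -3.3]
gripper_width: 0.42
```

>>> play_rows(
  plan=[
    {"fingers":0,"x":-0.0005,"y":0,"z":-0.003,"rx":0,"ry":0,"rz":0},
    {"fingers":0,"x":0,"y":0,"z":-0.003,"rx":0,"ry":0,"rz":0},
    {"fingers":0,"x":0,"y":0,"z":-0.003,"rx":0,"ry":0,"rz":0},
    {"fingers":0,"x":0,"y":0,"z":-0.003,"rx":0,"ry":0,"rz":0},
    {"fingers":0,"x":0,"y":0,"z":0,"rx":0,"ry":0,"rz":0},
  ],
)

```text
clock: 10.45
tool_pos: [0.4961, -0.2122, 0.1008]
tcp_rot: [0.594, -0.594, -0.383, 0.384]
wrist_force: [-3.8, -0.2, -5.7]
gripper_width: 0.422
```

>>> play_rows(
  plan=[
    {"fingers":0,"x":-0.0007,"y":0,"z":-0.004,"rx":0,"ry":0,"rz":0},
    {"fingers":0,"x":0,"y":0,"z":-0.004,"rx":0,"ry":0,"rz":0},
    {"fingers":0,"x":0,"y":0,"z":-0.004,"rx":0,"ry":0,"rz":0},
    {"fingers":0,"x":0,"y":0,"z":0,"rx":0,"ry":0,"rz":0},
  ],
)

```text
clock: 10.85
tool_pos: [0.4957, -0.2123, 0.0887]
tcp_rot: [0.594, -0.594, -0.384, 0.384]
wrist_force: [-1.3, -0.1, -6.3]
gripper_width: 0.418
```

>>> play_rows(
  plan=[
    {"fingers":0,"x":-0.0002,"y":0,"z":-0.006,"rx":0,"ry":0,"rz":0},
    {"fingers":0,"x":0,"y":0,"z":-0.006,"rx":0,"ry":0,"rz":0},
    {"fingers":0,"x":0,"y":0,"z":-0.006,"rx":0,"ry":0,"rz":0},
    {"fingers":0,"x":0,"y":0,"z":-0.004,"rx":0,"ry":0,"rz":0},
    {"fingers":0,"x":0,"y":0,"z":0,"rx":0,"ry":0,"rz":0},
  ],
)

```text
clock: 11.35
tool_pos: [0.4956, -0.2123, 0.0666]
tcp_rot: [0.594, -0.594, -0.384, 0.384]
wrist_force: [-2.0, 1.3, -5.2]
gripper_width: 0.419
```

Expected seating is TCP z between 0.051 and 0.062; feel for it.

>>> play_rows(
  plan=[
    {"fingers":0,"x":0,"y":0,"z":-0.003,"rx":0,"ry":0,"rz":0},
    {"fingers":0,"x":0,"y":0,"z":-0.003,"rx":0,"ry":0,"rz":0},
    {"fingers":0,"x":0,"y":0,"z":-0.002,"rx":0,"ry":0,"rz":0},
    {"fingers":0,"x":0,"y":0,"z":0,"rx":0,"ry":0,"rz":0},
  ],
)

```text
clock: 11.75
tool_pos: [0.4956, -0.2123, 0.0594]
tcp_rot: [0.594, -0.594, -0.384, 0.384]
wrist_force: [-3.5, 1.2, -0.6]
gripper_width: 0.417
```

>>> play_rows(
  plan=[
    {"fingers":0,"x":0,"y":0,"z":-0.001,"rx":0,"ry":0,"rz":0},
    {"fingers":0,"x":0,"y":0,"z":0,"rx":0,"ry":0,"rz":0},
  ],
)

```text
clock: 11.95
tool_pos: [0.4957, -0.2124, 0.0593]
tcp_rot: [-0.594, 0.594, 0.384, -0.384]
wrist_force: [-7.4, 3.0, 11.2]
gripper_width: 0.419
```

>>> play_rows(
  plan=[
    {"fingers":0,"x":0,"y":0,"z":0.0008,"rx":0,"ry":0,"rz":0},
    {"fingers":0.6,"x":0,"y":0,"z":0,"rx":0,"ry":0,"rz":0},
    {"fingers":0.6,"x":0,"y":0,"z":0,"rx":0,"ry":0,"rz":0},
    {"fingers":0.6,"x":0,"y":0,"z":0,"rx":0,"ry":0,"rz":0},
    {"fingers":0.6,"x":0,"y":0,"z":0.01,"rx":0,"ry":0,"rz":0},
    {"fingers":0.6,"x":0,"y":0,"z":0.025,"rx":0,"ry":0,"rz":0},
    {"fingers":0.6,"x":0,"y":0,"z":0.035,"rx":0,"ry":0,"rz":0},
    {"fingers":0.6,"x":0.015,"y":-0.007,"z":0.01,"rx":0,"ry":0,"rz":0},
    {"fingers":0.6,"x":0.015,"y":-0.007,"z":0,"rx":0,"ry":0,"rz":0},
    {"fingers":0.6,"x":0.015,"y":-0.006,"z":0,"rx":0,"ry":0,"rz":0},
    {"fingers":0.6,"x":0,"y":0,"z":0,"rx":0,"ry":0,"rz":0},
    {"fingers":0.6,"x":0,"y":0,"z":0,"rx":0,"ry":0,"rz":0},
  ],
)

```text
clock: 13.15
tool_pos: [0.5403, -0.2321, 0.1393]
tcp_rot: [0.594, -0.594, -0.384, 0.384]
wrist_force: [-0.8, 0.8, 0.8]
gripper_width: 0.603
```

```bash
python3 - <<'E'
from wh import *
s=read_state(); p=s['tool_pos']; print(s['clock'],p,s['wrist_force'])
c=snap('wrist','w7'); q=proj(c,[.495,-.212,.08]); print(q)
x,y=np.clip(q.astype(int)-[80,75],0,None); print(x,y)
b=cv2.resize(c['img'][y:y+150,x:x+160,::-1],None,fx=4,fy=4,interpolation=cv2.INTER_CUBIC)
b=cv2.createCLAHE(3,(4,4)).apply(cv2.cvtColor(b,cv2.COLOR_BGR2GRAY)); cv2.imwrite('pics/crop7.png',b)
for z in(.070,.0733,.076,.08): print(z,fit(c,[(.0130,z),(.019,z)],.495,-.212,.004))
E
```

```text
13.15 [ 0.54031664 -0.23211083  0.13928795] [-0.77761125  0.82298394  0.82820687]
[316.65597111 180.24751517]
236 105
0.07 [(0.013, (53.027984619140625, np.float64(0.4945), np.float64(-0.2125))), (0.019, (42.06521987915039, np.float64(0.496), np.float64(-0.208)))]
0.0733 [(0.013, (54.09423828125, np.float64(0.4945), np.float64(-0.212))), (0.019, (42.34657287597656, np.float64(0.4935), np.float64(-0.208)))]
0.076 [(0.013, (53.7849006652832, np.float64(0.494), np.float64(-0.2125))), (0.019, (42.23330307006836, np.float64(0.493), np.float64(-0.208)))]
0.08 [(0.013, (52.18071365356445, np.float64(0.494), np.float64(-0.2125))), (0.019, (42.2364501953125, np.float64(0.491), np.float64(-0.216)))]
```

View pics/crop7.png

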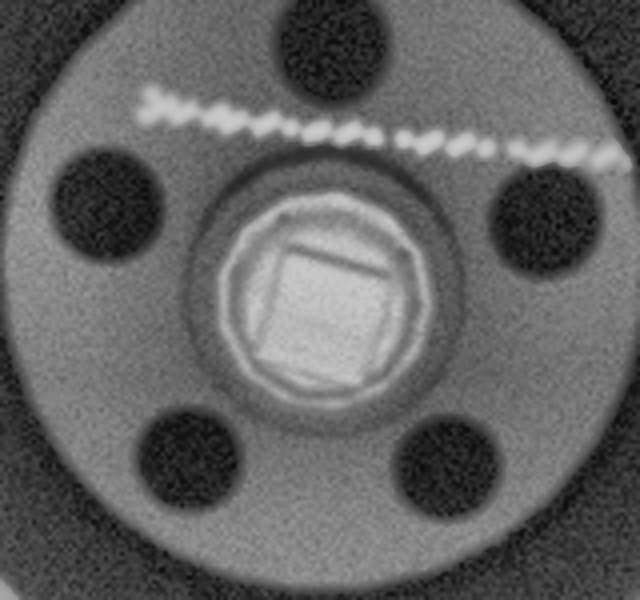

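The wheel sits concentric on the stub; bright bore ring centre at crop (325,300), square corners (290,245), (390,272), (362,385), (258,358). Next to the clip: turn the jaws about +29° and look from close by.

>>> play_rows(
  plan=[
    {"fingers":0.75,"x":-0.007,"y":0.027,"z":0.011,"rx":0,"ry":0,"rz":5},
    {"fingers":0.75,"x":-0.008,"y":0.03,"z":0,"rx":0,"ry":0,"rz":5},
    {"fingers":0.75,"x":-0.008,"y":0.03,"z":0,"rx":0,"ry":0,"rz":5},
    {"fingers":0.75,"x":-0.008,"y":0.03,"z":0,"rx":0,"ry":0,"rz":5},
    {"fingers":0.75,"x":-0.008,"y":0.03,"z":0,"rx":0,"ry":0,"rz":5},
    {"fingers":0.75,"x":-0.009,"y":0.03,"z":0,"rx":0,"ry":0,"rz":4},
    {"fingers":0.75,"x":-0.009,"y":0.03,"z":0,"rx":0,"ry":0,"rz":0},
    {"fingers":0.75,"x":-0.008,"y":0.025,"z":0,"rx":0,"ry":0,"rz":0},
    {"fingers":0.75,"x":0,"y":0,"z":0,"rx":0,"ry":0,"rz":0},
    {"fingers":0.75,"x":0,"y":0,"z":0,"rx":0,"ry":0,"rz":0},
  ],
)

```text
clock: 14.2
tool_pos: [0.4754, -0.0001, 0.1504]
tcp_rot: [-0.479, 0.479, 0.521, -0.52]
wrist_force: [0.1, -0.5, -0.3]
gripper_width: 0.755
```

```bash
python3 - <<'E'
from wh import *
c=load('w7'); f=lambda p:(236+p[0]/4,105+p[1]/4)
S=np.array([at(c,*f(p),.0953) for p in [(290,245),(390,272),(362,385),(258,358)]]); e=np.roll(S,-1,0)-S
a=np.degrees(np.arctan2(e[:,1],e[:,0])); print(S.mean(0),a.round(1),np.mean((a+45+6)%90-51).round(1),'hub',at(c,*f((325.5,300)),.0733))
s=read_state(); p=s['tool_pos']; print(s['clock'],p,s['tcp_rot'])
c=snap('wrist','w8'); q=proj(c,[.48,.001,.005]); print(q)
x,y=np.clip(q.astype(int)-[70,65],0,None); print(x,y)
b=cv2.resize(c['img'][y:y+130,x:x+140,::-1],None,fx=4.5,fy=4.5,interpolation=cv2.INTER_CUBIC)
cv2.imwrite('pics/crop8.png',b)
E
```

```text
[ 0.4946112  -0.21148109  0.0953    ] [  50.7  -37.7 -129.   139.3] -39.2 hub [ 0.49595322 -0.212029    0.0733    ]
14.2 [ 4.75365156e-01 -1.38193535e-04  1.50419129e-01] [-0.47858461  0.47876673  0.52052645 -0.5203762 ]
[318.01019585 234.22136665]
248 169
```

View pics/crop8.png

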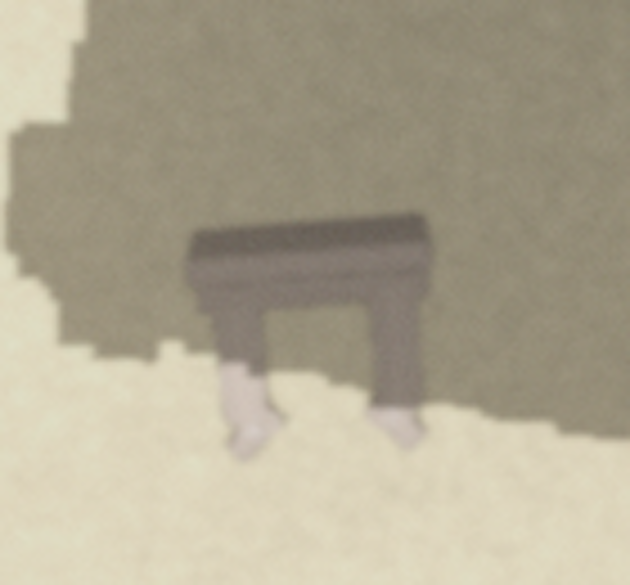

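The crop shows the larger clip: lip back edge from (193,232) to (425,213), lip top below it, arm tips at about (243,460) and (405,445).

```bash
python3 - <<'E'
from wh import *
from scipy.spatial.transform import Rotation as R
c=load('w8'); f=lambda p:(248+p[0]/4.5,169+p[1]/4.5)
P={n:at(c,*f(p),z) for n,p,z in [('bl',(193,232),.001),('br',(425,213),.001),('tl',(188,258),.022),('tr',(431,240),.022),('al',(243,460),.005),('ar',(408,445),.005)]}
for n in P: print(n,P[n].round(4))
for a,b in(('bl','br'),('tl','tr'),('al','ar')):
    d=P[b]-P[a]; print(a,np.linalg.norm(d)*1e3,np.degrees(np.arctan2(d[1],d[0]))-90, (P[a]+P[b])/2)
m=R.from_quat(read_state()['tcp_rot'][[1,2,3,0]]).as_matrix(); print('jaw',np.degrees(np.arctan2(m[1,0],m[0,0])))
E
```

```text
bl [ 0.472  -0.0205  0.001 ]
br [0.4654 0.0185 0.001 ]
tl [ 0.4708 -0.02    0.022 ]
tr [0.4647 0.0181 0.022 ]
al [ 0.5114 -0.0091  0.005 ]
ar [0.5062 0.0195 0.005 ]
bl 39.63315191896429 9.575995684353785 [ 0.46871625 -0.00100953  0.001     ]
tl 38.68460728018755 9.140250302904604 [ 0.46776312 -0.00095052  0.022     ]
al 29.033601691380124 10.346383641644834 [0.50877083 0.00522134 0.005     ]
jaw 94.73370104575663
```

>>> play_rows(
  plan=[
    {"fingers":0.75,"x":-0.001,"y":0,"z":-0.035,"rx":0,"ry":0,"rz":4.7},
    {"fingers":0.75,"x":0,"y":0,"z":-0.035,"rx":0,"ry":0,"rz":0},
    {"fingers":0.7,"x":0,"y":0,"z":-0.035,"rx":0,"ry":0,"rz":0},
    {"fingers":0.65,"x":0,"y":0,"z":-0.025,"rx":0,"ry":0,"rz":0},
    {"fingers":0.65,"x":0,"y":0,"z":-0.012,"rx":0,"ry":0,"rz":0},
    {"fingers":0.65,"x":0,"y":0,"z":-0.005,"rx":0,"ry":0,"rz":0},
    {"fingers":0.65,"x":0,"y":0,"z":0,"rx":0,"ry":0,"rz":0},
    {"fingers":0.5,"x":0,"y":0,"z":0,"rx":0,"ry":0,"rz":0},
    {"fingers":0.3,"x":0,"y":0,"z":0,"rx":0,"ry":0,"rz":0},
    {"fingers":0,"x":0,"y":0,"z":0,"rx":0,"ry":0,"rz":0},
    {"fingers":0,"x":0,"y":0,"z":0,"rx":0,"ry":0,"rz":0},
  ],
)

```text
clock: 15.35
tool_pos: [0.4753, -0.0006, 0.0045]
tcp_rot: [-0.457, 0.458, 0.54, -0.539]
wrist_force: [-1.4, -2.2, 5.9]
gripper_width: 0.443
```

>>> play_rows(
  plan=[
    {"fingers":0,"x":0,"y":0,"z":0.01,"rx":0,"ry":0,"rz":0},
    {"fingers":0,"x":0,"y":0,"z":0.03,"rx":0,"ry":0,"rz":0},
    {"fingers":0,"x":0,"y":0,"z":0.035,"rx":0,"ry":0,"rz":0},
    {"fingers":0,"x":0,"y":0,"z":0.03,"rx":0,"ry":0,"rz":0},
    {"fingers":0,"x":-0.002,"y":-0.02,"z":0,"rx":0,"ry":0,"rz":-6},
    {"fingers":0,"x":-0.002,"y":-0.025,"z":0,"rx":0,"ry":0,"rz":-6},
    {"fingers":0,"x":-0.002,"y":-0.025,"z":0,"rx":0,"ry":0,"rz":-6},
    {"fingers":0,"x":-0.002,"y":-0.025,"z":0,"rx":0,"ry":0,"rz":-6},
    {"fingers":0,"x":-0.002,"y":-0.025,"z":0,"rx":0,"ry":0,"rz":-6},
    {"fingers":0,"x":-0.002,"y":-0.025,"z":0,"rx":0,"ry":0,"rz":-6},
    {"fingers":0,"x":-0.002,"y":-0.02,"z":0,"rx":0,"ry":0,"rz":-6},
    {"fingers":0,"x":-0.002,"y":-0.01,"z":0,"rx":0,"ry":0,"rz":-6},
    {"fingers":0,"x":0,"y":0,"z":0,"rx":0,"ry":0,"rz":0},
    {"fingers":0,"x":0,"y":0,"z":0,"rx":0,"ry":0,"rz":0},
  ],
)

```text
clock: 16.75
tool_pos: [0.4587, -0.1751, 0.1089]
tcp_rot: [-0.637, 0.637, 0.308, -0.307]
wrist_force: [-0.1, 0.2, -1.4]
gripper_width: 0.44
```

```bash
cat > st.py <<'E'
from wh import *
from scipy.spatial.transform import Rotation as R
s=read_state(); p=s['tool_pos']; m=R.from_quat(s['tcp_rot'][[1,2,3,0]]).as_matrix()
print(s['clock'],p.round(4),s['wrist_force'].round(1),'grip',round(s['gripper_width'],3),'clip heading',np.degrees(np.arctan2(m[1,0],m[0,0])).round(2)-90,'fingers dir',m[:,1].round(4))
u=np.array([.775,-.632]); d=np.array([.4950,-.2118])-p[:2]; print('ahead to axis',d@u,'lateral(+=left)',d@np.array([.632,.775]))
E
python3 - <<'E'
from st import *
c=snap('wrist','w9')
x,y=120,100
b=c['img'][100:400,120:520,::-1]
cv2.imwrite('pics/crop9.png',cv2.resize(b,None,fx=2,fy=2,interpolation=cv2.INTER_CUBIC))
print(proj(c,[.495,-.2118,.0953]))
E
```

```text
16.75 [ 0.4587 -0.1751  0.1089] [-0.1  0.2 -1.4] grip 0.44 clip heading -38.43 fingers dir [ 7.e-04 -2.e-04 -1.e+00]
ahead to axis 0.05133814543439325 lateral(+=left) -0.005450536547239959
[304.87735671 404.2018159 ]
```

>>> play_rows(
  plan=[
    {"fingers":0,"x":0.0007,"y":-0.0076,"z":0,"rx":0,"ry":0,"rz":-0.8},
    {"fingers":0,"x":0,"y":0,"z":-0.015,"rx":0,"ry":0,"rz":0},
    {"fingers":0,"x":0,"y":0,"z":-0.01,"rx":0,"ry":0,"rz":0},
    {"fingers":0,"x":0,"y":0,"z":-0.003,"rx":0,"ry":0,"rz":0},
    {"fingers":0,"x":0,"y":0,"z":0,"rx":0,"ry":0,"rz":0},
    {"fingers":0,"x":0,"y":0,"z":0,"rx":0,"ry":0,"rz":0},
  ],
)

```text
clock: 17.4
tool_pos: [0.4595, -0.1829, 0.0803]
tcp_rot: [0.639, -0.639, -0.302, 0.302]
wrist_force: [-0.5, 0.1, -0.9]
gripper_width: 0.438
```

```bash
python3 st.py
```

```text
17.4 [ 0.4595 -0.1829  0.0803] [-0.5  0.1 -0.9] grip 0.438 clip heading -39.36 fingers dir [ 1.e-04  1.e-04 -1.e+00]
ahead to axis 0.045755932865298415 lateral(+=left) 4.660936496089235e-05
```

Now feel down for the hub face.

>>> play_rows(
  plan=[
    {"fingers":0,"x":0,"y":0,"z":-0.001,"rx":0,"ry":0,"rz":0},
    {"fingers":0,"x":0,"y":0,"z":-0.001,"rx":0,"ry":0,"rz":0},
    {"fingers":0,"x":0,"y":0,"z":0,"rx":0,"ry":0,"rz":0},
  ],
)

```text
clock: 17.7
tool_pos: [0.4594, -0.183, 0.0782]
tcp_rot: [-0.639, 0.639, 0.302, -0.302]
wrist_force: [0.9, 0.1, 0.1]
gripper_width: 0.441
```

>>> play_rows(
  plan=[
    {"fingers":0,"x":0,"y":0,"z":-0.001,"rx":0,"ry":0,"rz":0},
    {"fingers":0,"x":0,"y":0,"z":0,"rx":0,"ry":0,"rz":0},
  ],
)

```text
clock: 17.9
tool_pos: [0.4593, -0.1829, 0.0772]
tcp_rot: [0.639, -0.639, -0.302, 0.302]
wrist_force: [-0.9, 0.4, 1.2]
gripper_width: 0.446
```

>>> play_rows(
  plan=[
    {"fingers":0,"x":0,"y":0,"z":-0.0008,"rx":0,"ry":0,"rz":0},
    {"fingers":0,"x":0,"y":0,"z":0,"rx":0,"ry":0,"rz":0},
  ],
)

```text
clock: 18.1
tool_pos: [0.4593, -0.1829, 0.0764]
tcp_rot: [0.639, -0.639, -0.302, 0.302]
wrist_force: [-1.5, 0.8, 3.1]
gripper_width: 0.438
```

Hub face felt at TCP z ≈ 0.077 (expected 0.077). Raise 1.2 mm and advance along the flats.

>>> play_rows(
  plan=[
    {"fingers":0,"x":0,"y":0,"z":0.0012,"rx":0,"ry":0,"rz":0},
    {"fingers":0,"x":0.00155,"y":-0.00126,"z":0,"rx":0,"ry":0,"rz":0},
    {"fingers":0,"x":0.00155,"y":-0.00126,"z":0,"rx":0,"ry":0,"rz":0},
    {"fingers":0,"x":0.00155,"y":-0.00126,"z":0,"rx":0,"ry":0,"rz":0},
    {"fingers":0,"x":0.00078,"y":-0.00063,"z":0,"rx":0,"ry":0,"rz":0},
    {"fingers":0,"x":0,"y":0,"z":0,"rx":0,"ry":0,"rz":0},
  ],
)

```text
clock: 18.7
tool_pos: [0.465, -0.1875, 0.0775]
tcp_rot: [-0.639, 0.639, 0.302, -0.302]
wrist_force: [0.3, -0.8, 0.7]
gripper_width: 0.446
```

```bash
python3 st.py
```

```text
18.7 [ 0.465  -0.1875  0.0775] [ 0.3 -0.8  0.7] grip 0.446 clip heading -39.38 fingers dir [ 3.e-04 -1.e-04 -1.e+00]
ahead to axis 0.03855141444363557 lateral(+=left) 0.00013599561114599704
```

>>> play_rows(
  plan=[
    {"fingers":0,"x":0.00078,"y":-0.00063,"z":0,"rx":0,"ry":0,"rz":0},
    {"fingers":0,"x":0.00078,"y":-0.00063,"z":0,"rx":0,"ry":0,"rz":0},
    {"fingers":0,"x":0,"y":0,"z":0,"rx":0,"ry":0,"rz":0},
  ],
)

```text
clock: 19.0
tool_pos: [0.4662, -0.1885, 0.0775]
tcp_rot: [0.639, -0.639, -0.302, 0.302]
wrist_force: [-2.3, 1.3, 2.3]
gripper_width: 0.442
```

```bash
python3 st.py; python3 -c "
from h import *
for i in range(4): pass
print(read_state()['moment'])"
```

```text
19.0 [ 0.4662 -0.1885  0.0775] [-2.3  1.3  2.3] grip 0.442 clip heading -39.38 fingers dir [-6.e-04  4.e-04 -1.e+00]
ahead to axis 0.037068059283748275 lateral(+=left) 0.0001539583811218265
[0.27453508 0.22698657 0.06021791]
```

Contact where expected (≈21 mm short, 2.6 N). Ease on.

>>> play_rows(
  plan=[
    {"fingers":0,"x":0.00062,"y":-0.0005,"z":0,"rx":0,"ry":0,"rz":0},
    {"fingers":0,"x":0,"y":0,"z":0,"rx":0,"ry":0,"rz":0},
  ],
)

```text
clock: 19.2
tool_pos: [0.4666, -0.1888, 0.0774]
tcp_rot: [0.64, -0.639, -0.302, 0.303]
wrist_force: [-3.8, 3.4, 3.5]
gripper_width: 0.44
```

```bash
python3 st.py
```

```text
19.2 [ 0.4666 -0.1888  0.0774] [-3.8  3.4  3.5] grip 0.44 clip heading -39.38 fingers dir [-1.e-03  7.e-04 -1.e+00]
ahead to axis 0.03651990367401633 lateral(+=left) 0.00015198417418668903
```

>>> play_rows(
  plan=[
    {"fingers":0,"x":0.00078,"y":-0.00063,"z":0.0003,"rx":0,"ry":0,"rz":0},
    {"fingers":0,"x":0,"y":0,"z":0,"rx":0,"ry":0,"rz":0},
  ],
)

```text
clock: 19.4
tool_pos: [0.4674, -0.1894, 0.0777]
tcp_rot: [0.64, -0.639, -0.302, 0.302]
wrist_force: [-2.3, 4.6, 2.3]
gripper_width: 0.443
```

```bash
python3 st.py
```

```text
19.4 [ 0.4674 -0.1894  0.0777] [-2.3  4.6  2.3] grip 0.443 clip heading -39.38 fingers dir [-1.e-03  8.e-04 -1.e+00]
ahead to axis 0.03554055846433128 lateral(+=left) 8.813637225797996e-05
```

>>> play_rows(
  plan=[
    {"fingers":0,"x":0.00078,"y":-0.00063,"z":0,"rx":0,"ry":0,"rz":0},
    {"fingers":0,"x":0,"y":0,"z":0,"rx":0,"ry":0,"rz":0},
  ],
)

```text
clock: 19.6
tool_pos: [0.4686, -0.1903, 0.0778]
tcp_rot: [0.639, -0.639, -0.302, 0.302]
wrist_force: [-1.5, 2.2, 1.8]
gripper_width: 0.444
```

```bash
python3 st.py
```

```text
19.6 [ 0.4686 -0.1903  0.0778] [-1.5  2.2  1.8] grip 0.444 clip heading -39.38 fingers dir [-0.e+00  2.e-04 -1.e+00]
ahead to axis 0.03407282441477912 lateral(+=left) 1.2937348341776144e-05
```

>>> play_rows(
  plan=[
    {"fingers":0,"x":0.00078,"y":-0.00063,"z":0,"rx":0,"ry":0,"rz":0},
    {"fingers":0,"x":0.00078,"y":-0.00063,"z":0,"rx":0,"ry":0,"rz":0},
    {"fingers":0,"x":0,"y":0,"z":0,"rx":0,"ry":0,"rz":0},
  ],
)

```text
clock: 19.9
tool_pos: [0.4703, -0.1917, 0.0778]
tcp_rot: [-0.639, 0.639, 0.302, -0.302]
wrist_force: [-1.3, 2.0, 2.4]
gripper_width: 0.443
```

```bash
python3 st.py
```

```text
19.9 [ 0.4703 -0.1917  0.0778] [-1.3  2.   2.4] grip 0.443 clip heading -39.38 fingers dir [ 3.e-04 -0.e+00 -1.e+00]
ahead to axis 0.031854857494767436 lateral(+=left) 5.3864908857570005e-05
```

Spread and now running at ~2 N along the flats, as described.

>>> play_rows(
  plan=[
    {"fingers":0,"x":0.00078,"y":-0.00063,"z":0,"rx":0,"ry":0,"rz":0},
    {"fingers":0,"x":0.00078,"y":-0.00063,"z":0,"rx":0,"ry":0,"rz":0},
    {"fingers":0,"x":0.00078,"y":-0.00063,"z":0,"rx":0,"ry":0,"rz":0},
    {"fingers":0,"x":0.00078,"y":-0.00063,"z":0,"rx":0,"ry":0,"rz":0},
    {"fingers":0,"x":0.00078,"y":-0.00063,"z":0,"rx":0,"ry":0,"rz":0},
    {"fingers":0,"x":0,"y":0,"z":0,"rx":0,"ry":0,"rz":0},
  ],
)

```text
clock: 20.5
tool_pos: [0.4741, -0.1949, 0.0778]
tcp_rot: [0.639, -0.639, -0.302, 0.302]
wrist_force: [-2.2, 2.8, 0.4]
gripper_width: 0.438
```

```bash
python3 st.py
```

```text
20.5 [ 0.4741 -0.1949  0.0778] [-2.2  2.8  0.4] grip 0.438 clip heading -39.38 fingers dir [ 0.e+00  1.e-04 -1.e+00]
ahead to axis 0.02693347431578645 lateral(+=left) 0.00010614934800189064
```

>>> play_rows(
  plan=[
    {"fingers":0,"x":0.00078,"y":-0.00063,"z":0,"rx":0,"ry":0,"rz":0},
    {"fingers":0,"x":0.00078,"y":-0.00063,"z":0,"rx":0,"ry":0,"rz":0},
    {"fingers":0,"x":0.00078,"y":-0.00063,"z":0,"rx":0,"ry":0,"rz":0},
    {"fingers":0,"x":0.00078,"y":-0.00063,"z":0,"rx":0,"ry":0,"rz":0},
    {"fingers":0,"x":0.00078,"y":-0.00063,"z":0,"rx":0,"ry":0,"rz":0},
    {"fingers":0,"x":0.00078,"y":-0.00063,"z":0,"rx":0,"ry":0,"rz":0},
    {"fingers":0,"x":0,"y":0,"z":0,"rx":0,"ry":0,"rz":0},
  ],
)

```text
clock: 21.2
tool_pos: [0.4786, -0.1986, 0.0779]
tcp_rot: [0.639, -0.639, -0.302, 0.302]
wrist_force: [-3.5, 2.2, 2.8]
gripper_width: 0.44
```

```bash
python3 st.py
```

```text
21.2 [ 0.4786 -0.1986  0.0779] [-3.5  2.2  2.8] grip 0.44 clip heading -39.39 fingers dir [-3.e-04  2.e-04 -1.e+00]
ahead to axis 0.021061355273621987 lateral(+=left) 0.0001515802895484562
```

>>> play_rows(
  plan=[
    {"fingers":0,"x":0.00078,"y":-0.00063,"z":0,"rx":0,"ry":0,"rz":0},
    {"fingers":0,"x":0.00078,"y":-0.00063,"z":0,"rx":0,"ry":0,"rz":0},
    {"fingers":0,"x":0,"y":0,"z":0,"rx":0,"ry":0,"rz":0},
  ],
)

```text
clock: 21.5
tool_pos: [0.4811, -0.2005, 0.078]
tcp_rot: [-0.639, 0.64, 0.303, -0.302]
wrist_force: [2.4, -1.1, -0.8]
gripper_width: 0.437
```

```bash
python3 st.py
```

```text
21.5 [ 0.4811 -0.2005  0.078 ] [ 2.4 -1.1 -0.8] grip 0.437 clip heading -39.39 fingers dir [ 0.0021 -0.0012 -1.    ]
ahead to axis 0.017888857411288595 lateral(+=left) 4.2666028406216596e-05
```

The clip is pulling itself in (force reversed): snapping. Ease on to the stop.

>>> play_rows(
  plan=[
    {"fingers":0,"x":0.00062,"y":-0.0005,"z":0,"rx":0,"ry":0,"rz":0},
    {"fingers":0,"x":0.00062,"y":-0.0005,"z":0,"rx":0,"ry":0,"rz":0},
    {"fingers":0,"x":0,"y":0,"z":0,"rx":0,"ry":0,"rz":0},
  ],
)

```text
clock: 21.8
tool_pos: [0.4817, -0.201, 0.0779]
tcp_rot: [-0.639, 0.639, 0.302, -0.302]
wrist_force: [0.1, 0.4, 1.6]
gripper_width: 0.442
```

```bash
python3 st.py
```

```text
21.8 [ 0.4817 -0.201   0.0779] [0.1 0.4 1.6] grip 0.442 clip heading -39.39 fingers dir [ 3.e-04 -1.e-04 -1.e+00]
ahead to axis 0.01717885577531041 lateral(+=left) 3.6163039731601614e-05
```

>>> play_rows(
  plan=[
    {"fingers":0,"x":0.00047,"y":-0.00038,"z":0,"rx":0,"ry":0,"rz":0},
    {"fingers":0,"x":0.00031,"y":-0.00025,"z":0,"rx":0,"ry":0,"rz":0},
    {"fingers":0,"x":0,"y":0,"z":0,"rx":0,"ry":0,"rz":0},
  ],
)

```text
clock: 22.1
tool_pos: [0.4821, -0.2014, 0.0779]
tcp_rot: [0.639, -0.639, -0.302, 0.302]
wrist_force: [-2.3, 2.5, 4.1]
gripper_width: 0.441
```

```bash
python3 st.py
```

```text
22.1 [ 0.4821 -0.2014  0.0779] [-2.3  2.5  4.1] grip 0.441 clip heading -39.38 fingers dir [-3.e-04  3.e-04 -1.e+00]
ahead to axis 0.016548226533752652 lateral(+=left) 5.8755998758150174e-05
```

Stop reached; 20.6 mm beyond first lug contact. Pull test back 1.5 mm.

>>> play_rows(
  plan=[
    {"fingers":0,"x":-0.00058,"y":0.00047,"z":0,"rx":0,"ry":0,"rz":0},
    {"fingers":0,"x":-0.00058,"y":0.00047,"z":0,"rx":0,"ry":0,"rz":0},
    {"fingers":0,"x":0,"y":0,"z":0,"rx":0,"ry":0,"rz":0},
  ],
)

```text
clock: 22.4
tool_pos: [0.4815, -0.2008, 0.0778]
tcp_rot: [-0.639, 0.64, 0.303, -0.302]
wrist_force: [0.1, -0.5, 0.9]
gripper_width: 0.441
```

```bash
python3 st.py
```

```text
22.4 [ 0.4815 -0.2008  0.0778] [ 0.1 -0.5  0.9] grip 0.441 clip heading -39.38 fingers dir [ 1.e-03 -5.e-04 -1.e+00]
ahead to axis 0.017453715892416396 lateral(+=left) -8.46195540244491e-07
```

>>> play_rows(
  plan=[
    {"fingers":0,"x":0.0007,"y":-0.00057,"z":0,"rx":0,"ry":0,"rz":0},
    {"fingers":0.65,"x":0,"y":0,"z":0,"rx":0,"ry":0,"rz":0},
    {"fingers":0.65,"x":0,"y":0,"z":0,"rx":0,"ry":0,"rz":0},
    {"fingers":0.65,"x":0,"y":0,"z":0,"rx":0,"ry":0,"rz":0},
    {"fingers":0.65,"x":0,"y":0,"z":0.01,"rx":0,"ry":0,"rz":0},
    {"fingers":0.65,"x":0,"y":0,"z":0.025,"rx":0,"ry":0,"rz":0},
    {"fingers":0.65,"x":0,"y":0,"z":0.03,"rx":0,"ry":0,"rz":0},
    {"fingers":0.65,"x":0.02,"y":-0.015,"z":0.005,"rx":0,"ry":0,"rz":0},
    {"fingers":0.65,"x":0.02,"y":-0.015,"z":0,"rx":0,"ry":0,"rz":0},
    {"fingers":0.65,"x":0.01,"y":-0.01,"z":0,"rx":0,"ry":0,"rz":0},
    {"fingers":0.65,"x":0,"y":0,"z":0,"rx":0,"ry":0,"rz":0},
    {"fingers":0.65,"x":0,"y":0,"z":0,"rx":0,"ry":0,"rz":0},
  ],
)

```text
clock: 23.6
tool_pos: [0.5313, -0.2408, 0.148]
tcp_rot: [0.639, -0.639, -0.302, 0.302]
wrist_force: [0.1, 0.1, -0.9]
gripper_width: 0.651
```

```bash
python3 - <<'E'
from st import *
c=snap('wrist','w10'); q=proj(c,[.495,-.2118,.0733]); print(q, proj(c,[.495,-.2118,.0953]))
x,y=np.clip(q.astype(int)-[80,75],0,None); print(x,y)
cv2.imwrite('pics/crop10.png',cv2.resize(c['img'][y:y+150,x:x+160,::-1],None,fx=4,fy=4,interpolation=cv2.INTER_CUBIC))
E
```

```text
23.6 [ 0.5313 -0.2408  0.148 ] [ 0.1  0.1 -0.9] grip 0.651 clip heading -39.39 fingers dir [-4.e-04  4.e-04 -1.e+00]
ahead to axis -0.04646953283428008 lateral(+=left) -0.0005069560123066718
[316.31759156 181.70211762] [316.19202789 188.51589876]
236 106
```

View pics/crop10.png

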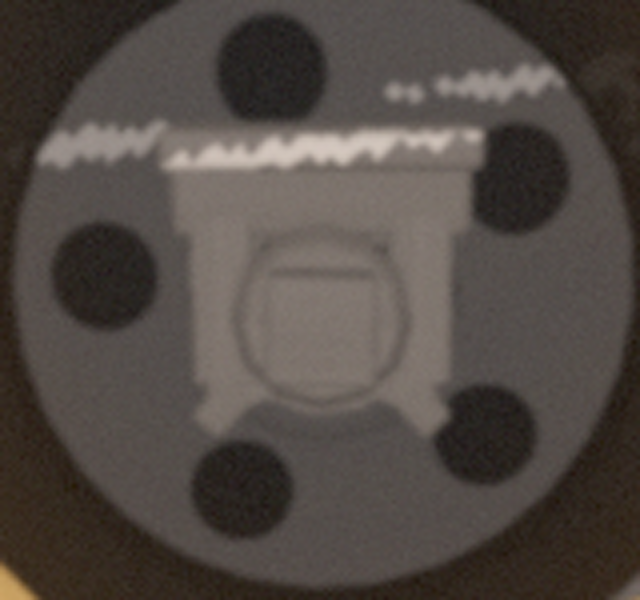

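The picture shows the clip home and square: the square is centred at (323,330) between both arms, the lugs have closed in front of the stub at about (255,400) and (385,400), and the bridge is tight behind it. Nothing is being touched.

```bash
python3 -c "
from station import *
print(hand_in())"
```

```text
the job is handed in; nothing more can be done
None
```

The big wheel is on the stub axle and down on the lock nut. The larger steel clip is snapped into the groove above the hub, and I handed the job in at about 24 s of the 64 s allowed.

- **Wheel:** it went down the stub with small side loads. Seating showed as an 11 N push with no further travel, which puts the hub's top face at z ≈ 0.073 m. The picture after release showed the hub concentric with the stub.
- **Clip:** the lugs met the square about 21 mm short of home, as described. They spread at a measured push of up to about 5 N, lower than the 10–13 N you gave. The clip then ran along the flats at about 2–4 N, pulled itself shut, and stopped 20.6 mm past first contact. I only read the force at pauses between moves, so a short peak in between could have been higher.
- **Pull-back check:** this was weak. Commanded 1.5 mm back, the tool moved 0.9 mm (about the allowed play), and the force reading stayed near zero.
- **Last picture:** it shows the clip square on the flats, both lugs closed and the bridge tight against the stub. The gripper was clear and nothing was touched.
- **Not checked:** I did not take a closing picture of the other things on the desk. No move went near them at low height.

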